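# Load a sample rack past the spring gate of an analyser's rack loader

### The arm

A 7-joint arm with a two-finger parallel gripper is mounted at the origin on the work surface. World frame = base frame: x ahead of the robot, y to its left, z up, the work surface at z = 0. Lengths are in mm, angles in rad, forces in N, time in s.
With the tool pointing down it reaches from about 400 to 875 mm from the base axis. Payload 4.4 kg.
Tool frame: the origin (TCP) lies at the very end of the fingers, on their centre line; the grasp point (between the pads) lies 19 mm behind it; z points along the fingers, y is the direction in which the jaws open and shut (so a half turn about z gives the same grasp; the last joint's range is limited). The gripper opens to 85 mm and grips with 20 to 120 N. Pads are 22 mm wide; open, the fingers measure 114 mm over their backs; the gripper's body (76 mm by 85 mm) begins 54 mm behind the grasp point. The pads swing forward as they close: fully open they stand 13 mm farther back than shut.
Start: joints at [-1.306, 0.628, 0.038, 1.517, -0.027, 0.996, -0.02], TCP at [211.096, 614.781, 231.313] pointing down, gripper open.
Joint ranges: [-3.06, 3.06], [-0.37, 2.12], [-1.25, 1.32], [0.18, 2.47], [-1.1, 4.24], [0.23, 1.98], [-2.94, 2.94]. Speed limits (rad/s): [2.57, 2.57, 3.14, 3.14, 3.14, 3.14, 3.14].

### API

Orientations are given as [roll, pitch, yaw] about the fixed x, y, z axes, in that order (R = Rz(yaw) Ry(pitch) Rx(roll)).
In Python, from cell import ctrl gives the robot as it stands.
- The arm moves only by the shell command python3 -m crank 'ROWS' [OPENING]. ROWS is JSON, a list that holds one entry, the list of rows, each a list of 6 numbers: the shift along the tool's x, y, z in units of 30 mm (1.0 is 30 mm), then the turn, a rotation vector about the tool's x, y, z in units of 6 degrees (1.0 is 6 degrees). In form: [[[tx, ty, tz, rx, ry, rz], ...]]. A call has 1 to 12 rows; each row shifts and turns the pose as measured when the row begins, along the tool's axes as they then stand; what a row does not reach is not made up. A row lasts 1/12 s, in which the tool goes at most 41.7 mm and 7.16 degrees, less where a joint would pass 70% of its speed; a pose out of reach is approached as far as the arm can. A call is refused whole if a number of a shift passes 1 or a number of a turn 1, either way. A call with a gripper value outside its range is refused whole. OPENING is the gripper command: -1 is fully open, 1 is shut, values between are in proportion, set as the call begins (- or left out, the last holds). The fingers move at their own pace and stop on an object; the grip force is fixed at half the most. Time passes only in rows, so rows that do not move let the fingers close. It gives the time, the measured TCP pose, the force and the opening at its end, in the units of the state.
- ctrl.read_state(): the state, without advancing time (a new reading comes with each control period).
- ctrl.get_image(name): name is "scene" or "top"; returns a dict with "color" (420x560x3 uint8, red, green, blue), "depth" (420x560 float32, mm along the optical axis (not along the pixel's ray), 0 where there is no reading), "camera_matrix" (3x3 intrinsics, pixels), "R" (3x3) and "t" (3): a world point X has camera coordinates R X + t. Camera axes: x right, y down, z forward; pixel columns grow to the right and rows downward; lengths in mm; the calibration is good to about 2 mm. A picture is of the moment at which its call begins.
- ctrl.finish_job(): hands the job in, once; it reports no verdict.
Trained networks look in a picture, given as the dict that the camera call returned (one of the last four; its "shot" number tells which), for a name from the list of things; names that differ only in an ending like _2 or _b are one class to them, and where a whole thing is asked for, a point or a joint stands for the part that bears it (a point fixed in the world has none). Each returns a list of dicts, best first, with "conf" (0 to 1); they miss things now and then, are a little off and sometimes report something else, mostly with a low value. They report only what shows in the picture. A call takes as long as a camera call. They do not tell look-alikes from the thing itself.
- ctrl.search_frame(query, picture): "extent" ([centre column, centre row, width, height] in pixels, round what is visible of it).
The state is a dict: "clock": time; "qpos": joint angles; "qd": joint speeds; "tau": joint torques, N m; "eef_pos": TCP position; "tool_rot": TCP orientation; "force": force on the tool from outside, world axes, zero at the start; "torque": the same for the moment, N m; "width": finger opening in mm.
Only numpy, scipy, OpenCV 4.12 (cv2) and the standard library are available. Lean on these libraries where they do the work, as an engineer would, in place of code of your own. Each camera call takes 0.05 s, during which the arm holds its last target. There are 200 camera calls.

### The job

Load the rack of tubes into the analyser: with one fingertip swing the lane's spring-loaded gate outwards and hold it clear, and with the other fingertip push the rack along its lane past the gate until it is fully home against the end stop. Keep the gate held off the rack until the whole rack is past, then let it spring fully shut behind the rack and take the hand away. Only slide the rack (do not lift or tip it, nor ram it into the closed gate) and leave everything else where it stands.

Things in the scene. Friction and masses are not known exactly. Their poses are not given: they have to be found in the camera images.
- loader: The rack loader, fixed: beige base plate 215 x 425 mm, 20 mm thick, with two open-topped lanes. Origin: on the table (z = 0) under the gated lane's centreline, right under the gate's stop arm. +y is the loading direction, along the lanes; +x points across the lanes, away from the gate; z up. The lengths given for the other loader parts are in this frame, heights above the table.
- lane (a point): Gated lane: point on its centreline (x = 0) and floor (20 mm high), at y = -100 mm. It runs from y = -240 to +112 mm between two aluminium guide walls, 28 mm apart inside, 3 mm thick, tops 40 mm high. The return lane beside it is alike, centred on x = +66 mm, without a gate. Axes as the loader's.
- end_stop (a point): Foot of the end stop: lane centreline, on the floor, y = +112 mm, where the rack's leading face comes to rest. The stop is the flat face of a cream barcode-reader head (x -34 to +94, y 112 to 168 mm, top 115 mm high) that closes both lanes. Axes as the loader's.
- gate (a joint): Angle of the gate, rad: 0 shut; grows as its top swings outwards (to the loader's -x); stop at 0.75. Springs shut it: to hold it, about 2 N at 30 mm above the hinge near 0 rad, 4 N at 0.6 rad. Its arm is clear of the rack from 0.40 on; 0.5 to 0.65 is a good angle to hold. Pushing the rack against the shut gate does not open it.
- gate_rail (a point): Gate: steel leaf 3 mm thick standing along the lane's side, y = -240 to +35 mm; shut, its inner face is upright at x = -31 mm. Hinge along y at x = -34 mm, 24 mm high. Pushed outwards from its inner side, anywhere along it. This point: middle (y = -90 mm) of its rolled top edge, 7 mm thick, 64 mm from the hinge (top 91 mm high when shut); moves with the gate.
- gate_arm (a point): Free end, half-way up, of the gate's stop arm, which juts from the leaf across the lane and blocks the rack: 4 mm thick (y = -2 to +2 mm); shut, it reaches from the leaf to x = -2 mm and is 52 to 68 mm high, above the guide wall. It bars the way along the leaf: the finger that holds the leaf stays before it, trailing the one that pushes the rack past. Moves with the gate.
- rack: The rack to load: black plastic tube rack 24 mm wide (x), 100 mm long (y), 50 mm tall, about 0.16 kg, loose in the gated lane before the gate; three capped glass tubes stand in its leading places, tops 88 mm above its underside, its two trailing places are empty. Origin: centre of its underside; +y is the loading direction, as the loader's. Home, its origin is 62 mm past the stop arm (its trailing end 12 mm past).
- rack_tail (a point): Centre of the flat trailing end of the rack (24 mm wide), 30 mm above its underside: where to push. It rises above the guide walls: free from 40 to 70 mm above the table.
- empty_rack: An equal rack without tubes parked in the return lane: to be left. Origin: centre of its underside.
- cal_vial: Small capped vial, 26 mm across, 42 mm tall, standing on the loader's base at its side: to be left. Origin: centre of its underside.
- tip_box: Grey box of pipette tips with a dark lid, 88 x 123 x 67 mm, on the table to the right: to be left. Origin: centre of its underside.
- reagent_a: Capped wide jar, 56 mm across, 105 mm tall: to be left. Origin: centre of its underside.
- reagent_b: Capped bottle, 48 mm across, 125 mm tall, on the table to the left: to be left. Origin: centre of its underside.
- beaker: Open glass cup, 66 mm across, 85 mm tall, on the table to the left: to be left. Origin: centre of its underside.
- pipette: White and grey hand pipette, about 240 mm long, 28 mm thick, lying on the table to the right: to be left. Origin: on the table under its middle.
Things that resemble listed ones, but are neither listed nor needed, are in the scene too. Leave any pink or yellow look-alike of the rack alone.

How it is judged:
By the outcome, as a careful person would: the job done as asked, in the order asked, and still so for the second after the job is handed in, with the robot touching nothing.
It also fails if it takes over 43 s, if anything falls off the work surface, if the arm or the gripper's body presses on something with over 40 N, if the wrist force passes 120 N, or if a joint passes its speed limit or range.

## Working session

There is one attempt and no reset: what is moved stays moved. The work goes in short steps, Python scripts to look and compute and a shell command to move; the robot and the scene stay as the last step left them, time stands still between calls to the robot, and variables do not carry over. Pictures are saved under pics/ and viewed, about 8 in all and at most 12, crops included, and the job is handed in when it is done.

```bash
mkdir -p pics; ls; cat > h.py <<'E'
import numpy as np, cv2
from cell import ctrl
def world(im,u,v,z=None):
    K=im["camera_matrix"];R=im["R"];t=im["t"]
    r=np.linalg.inv(K)@np.array([u,v,1.])
    if z is None:
        d=im["depth"][int(round(v)),int(round(u))]; return R.T@(r*d-t)
    c=-R.T@t; w=R.T@r; return c+w*(z-c[2])/w[2]
def pix(im,X):
    c=im["camera_matrix"]@(im["R"]@np.array(X,float)+im["t"]); return c[:2]/c[2]
def cloud(im):
    d=im["depth"];v,u=np.indices(d.shape);K=im["camera_matrix"]
    r=np.stack([(u-K[0,2])/K[0,0]*d,(v-K[1,2])/K[1,1]*d,d],-1)
    return (r-im["t"])@im["R"]
E
python3 - <<'E'
from h import *
print(ctrl.read_state())
for n in("top","scene"):
    im=ctrl.get_image(n); cv2.imwrite(f"pics/{n}0.png",im["color"][:,:,::-1]); print(n,-im["R"].T@im["t"])
    for q in ["rack","loader","gate_rail","gate_arm","rack_tail","empty_rack","cal_vial"]:
        for r in ctrl.search_frame(q,im)[:3]: print(q,np.round(r["conf"],2),np.round(r["extent"],0))
E
```

```text
pics
{'clock': 0.0, 'qpos': array([-1.30583638,  0.62932894,  0.03844018,  1.51838616, -0.02698522,
        0.99628889, -0.01999766]), 'qd': array([ 0.000244  , -0.00116535,  0.0008768 ,  0.00110816,  0.00083876,
        0.00198038,  0.00050975]), 'tau': array([-1.00343288e-03, -5.63407016e+01,  1.22609541e+00, -1.93450946e+01,
        1.10491653e-02,  1.05645246e-02, -1.02550979e-05]), 'eef_pos': array([210.86657111, 614.1793455 , 230.39438669]), 'tool_rot': array([-3.13969963e+00,  3.58124590e-05,  2.81084415e+00]), 'force': array([-1.08084584, -0.00341649,  0.04658107]), 'torque': array([ 0.03525447,  0.02730959, -0.02268492]), 'width': 85.38882079644334}
top [ 352.70204232   14.02629778 1151.43524947]
rack 0.79 [366. 153.  32.  26.]
rack 0.77 [270. 172.  40.  16.]
rack 0.73 [271. 255.  11.  34.]
loader 0.65 [256. 168. 155.  86.]
gate_rail 0.76 [279. 183.  94.  16.]
gate_rail 0.68 [416. 277.  78.  40.]
gate_arm 0.98 [280. 183.  95.  23.]
rack_tail 0.9 [272. 173.  38.  15.]
rack_tail 0.82 [366. 154.  35.  26.]
rack_tail 0.77 [269. 253.  13.  35.]
empty_rack 0.96 [241. 147.  38.  13.]
cal_vial 0.48 [302. 138.   6.  13.]
scene [1255.46652685  -86.17567047 1077.75272397]
rack 0.64 [298. 183.  15.  40.]
rack 0.63 [200. 282.  36.  29.]
rack 0.58 [239. 190.  16.  41.]
loader 0.56 [322. 261. 169.  74.]
gate_rail 0.71 [298. 233. 104.  16.]
gate_arm 0.77 [296. 236. 103.  21.]
rack_tail 0.94 [239. 186.  18.  46.]
rack_tail 0.9 [306. 239.  41.  18.]
rack_tail 0.83 [296. 181.  17.  46.]
empty_rack 0.98 [343. 264.  42.  13.]
cal_vial 0.73 [278. 284.   6.  12.]
```

View pics/top0.png

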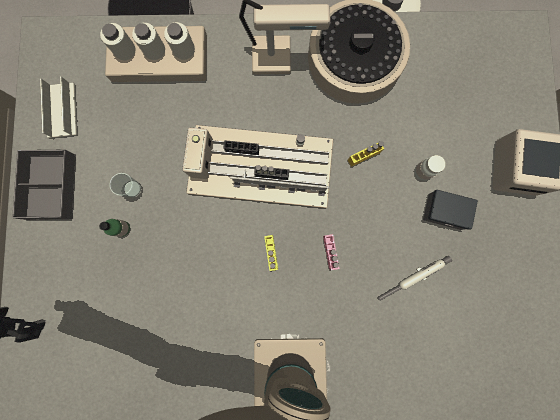

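View pics/scene0.png

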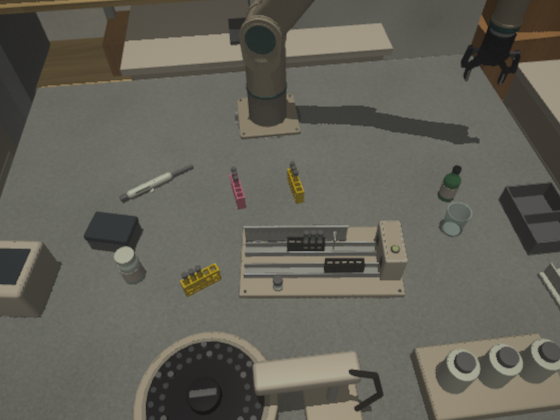

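The black rack in the gated lane is at top (270,172) and scene (306,240). The look-alikes are yellow at (366,153), yellow at (271,255), pink at (331,252), and the black empty rack in the return lane at (241,147). The black one beside the gate leaf, with tubes, is the right one.

```bash
cat > m.py <<'E'
from h import *
def fit(P): 
    r=cv2.minAreaRect(P[:,:2].astype(np.float32)); return np.round(r[0],1),np.round(r[1],1),round(r[2],2),len(P)
ims={n:ctrl.get_image(n) for n in("top","scene")}
np.save("ims.npy",ims,allow_pickle=True)
for n,im in ims.items():
    C=cloud(im); M=(im["depth"]>0)&(C[...,0]>420)&(C[...,0]<760)&(C[...,1]>-180)&(C[...,1]<330)
    P=C[M]
    print(n,"base",fit(P[abs(P[:,2]-20)<6]))
    print("z hist",np.histogram(P[:,2],bins=range(-10,150,5)))
    h=P[(P[:,2]>108)&(P[:,2]<121)]; print("head",fit(h), np.median(h[:,2]))
    g=P[(P[:,2]>80)&(P[:,2]<96)&(P[:,0]<570)]; print("leaf top",fit(g))
    c=cv2.fitLine(g[:,:2].astype(np.float32),cv2.DIST_HUBER,0,.01,.01).ravel();print(c, g[:,1].min(),g[:,1].max())
im=ims["top"]; cv2.imwrite("pics/top1.png",cv2.resize(im["color"][115:220,175:345,::-1],None,fx=4.6,fy=4.6,interpolation=cv2.INTER_CUBIC))
im=ims["scene"]; cv2.imwrite("pics/scene1.png",cv2.resize(im["color"][205:310,230:415,::-1],None,fx=4.3,fy=4.3,interpolation=cv2.INTER_CUBIC))
E
python3 m.py
```

```text
top base (array([612.5,  81.1]), array([424.8, 215.6]), 83.28, 6527)
z hist (array([ 293, 5199, 2507,   42,  293, 4080, 2196,  361,  247,  434,  252,
         98,   68,  101,  158,  264,  146,   34,   34,  162,  121,   28,
         43,  122,  407,  394,   30,    1,    0,    0,    0]), array([-10,  -5,   0,   5,  10,  15,  20,  25,  30,  35,  40,  45,  50,
        55,  60,  65,  70,  75,  80,  85,  90,  95, 100, 105, 110, 115,
       120, 125, 130, 135, 140, 145]))
head (array([634.8, 164.7]), array([248.2, 125.3]), 88.12, 872) 114.78750379702882
leaf top (array([548.4,  23.8]), array([277.9,   8. ]), 83.16, 245)
[1.1551601e-01 9.9330562e-01 5.4781323e+02 2.3862831e+01] -114.1128802327338 162.11885723767557
scene base (array([614.1,  81.8]), array([424.8, 219.4]), 83.53, 5499)
z hist (array([  11, 2004, 5507,  490,  142, 1413, 3806,  824,  607,  657,  639,
        269,  175,  185,  302,  363,  402,  190,  153,  160,  245,   76,
         62,   99,  201,  611,  143,    3,    0,    0,    0]), array([-10,  -5,   0,   5,  10,  15,  20,  25,  30,  35,  40,  45,  50,
        55,  60,  65,  70,  75,  80,  85,  90,  95, 100, 105, 110, 115,
       120, 125, 130, 135, 140, 145]))
head (array([628.3, 161.8]), array([250.5, 130.1]), 83.36, 938) 117.02983406148246
leaf top (array([549.3,  25.5]), array([280.8,  10. ]), 83.35, 397)
[1.1780163e-01 9.9303716e-01 5.4986084e+02 2.3116205e+01] -113.89681826501905 165.38368829524725
```

View pics/top1.png

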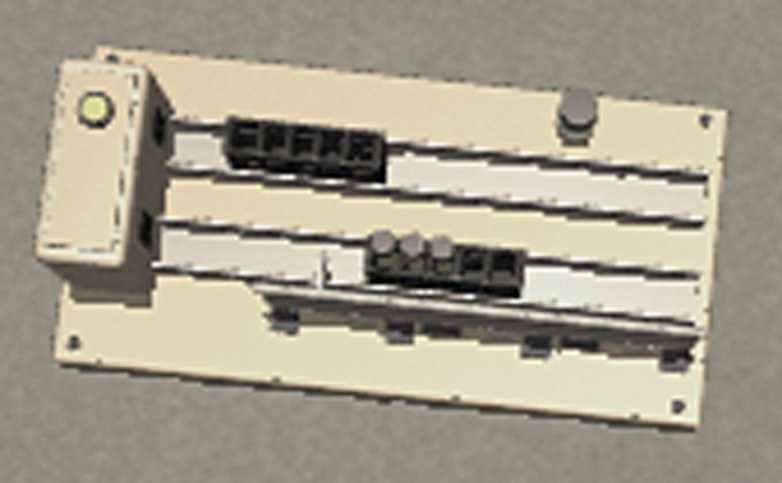

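View pics/scene1.png

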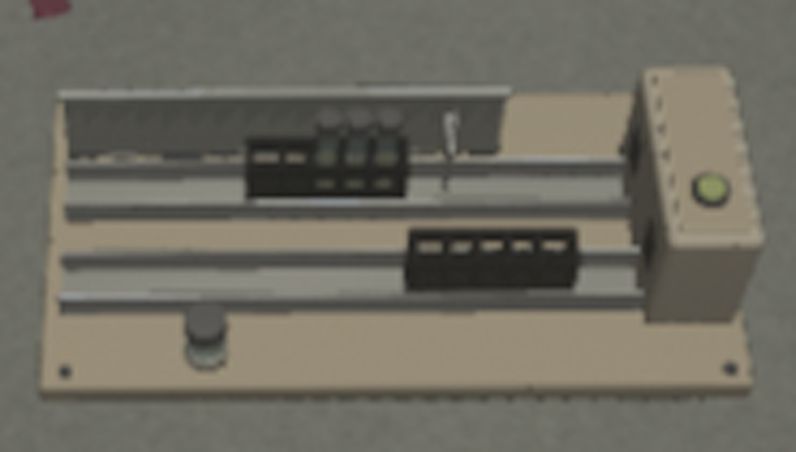

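Top crop: stop arm at about (325,270), rack tail at (524,270), and the leaf runs from (265,295) to (697,335). Scene crop: black rack with three tubes at x 247-408, arm at (450,135). I'll check the pose with projected model points, then measure the rack tail and the fingertip height.

```bash
cat >> h.py <<'E'
PSI=-0.1168; LX=np.array([np.cos(PSI),np.sin(PSI),0]); LY=np.array([-np.sin(PSI),np.cos(PSI),0]); O=np.array([593.0,122.5,0])
def L2W(x,y,z): return O+x*LX+y*LY+np.array([0,0,z])
def W2L(P): d=np.asarray(P)-O; return np.stack([d@LX,d@LY,d[...,2]],-1)
E
python3 - <<'E'
from h import *
ims=np.load("ims.npy",allow_pickle=True).item()
for n,(c0,r0,f) in {"top":(175,115,4.6),"scene":(230,205,4.3)}.items():
    im=ims[n]; C=cloud(im); L=W2L(C); ok=im["depth"]>0
    def sel(x0,x1,y0,y1,z0,z1):
        m=ok&(L[...,0]>x0)&(L[...,0]<x1)&(L[...,1]>y0)&(L[...,1]<y1)&(L[...,2]>z0)&(L[...,2]<z1); return L[m]
    q=lambda P:np.round(np.percentile(P,[2,50,98],axis=0),1).tolist() if len(P) else None
    h=sel(-60,120,90,190,109,122); print(n,"head top",q(h))
    dark=im["color"].max(-1)<70
    m=ok&dark&(abs(L[...,0])<20)&(L[...,1]<0)&(L[...,1]>-240)&(L[...,2]>60)&(L[...,2]<80); print("rack top",m.sum(),q(L[m]))
    w=sel(5,25,-230,-150,34,46); print("wall +x",q(w))
    d=C-np.array([210.9,614.2,0]); m=ok&(np.hypot(d[...,0],d[...,1])<75)&(C[...,2]>200)&(C[...,2]<330)
    P=C[m]; s=np.argsort(P[:,2])[:12]; print("fingers low",len(P),np.round(P[s],0).tolist())
    v=cv2.resize(im["color"][r0:r0+105,c0:c0+180,::-1],None,fx=f,fy=f,interpolation=cv2.INTER_CUBIC)
    def dot(X,col):
        p=(pix(im,L2W(*X))-[c0,r0]+.5)*f; cv2.circle(v,tuple(int(a) for a in p),3,col,-1)
    for X in [(-34,112,115),(94,112,115),(-34,168,115),(94,168,115)]: dot(X,(0,0,255))
    for y in (-240,35): dot((-32.5,y,91),(255,0,0))
    for z in (52,68): dot((-2,0,z),(0,255,0))
    for x in (-15.5,15.5): dot((x,-240,40),(255,0,255)); dot((x,112,40),(255,0,255))
    for x in (-12,12): 
        for y in (-120,-20): dot((x,y,70),(0,255,255))
    cv2.imwrite(f"pics/{n}2.png",v[:,:790])
a=cv2.imread("pics/top2.png");b=cv2.imread("pics/scene2.png");w=min(a.shape[1],b.shape[1]);o=np.vstack([a[:,:w],b[:,:w]]);cv2.imwrite("pics/ov.png",cv2.resize(o,None,fx=600/o.shape[0],fy=600/o.shape[0]))
E
```

```text
top head top [[-31.5, 112.7, 109.6], [27.5, 137.4, 115.0], [89.2, 164.8, 120.6]]
rack top 77 [[-13.2, -125.9, 61.2], [-6.4, -84.4, 67.9], [9.3, -29.0, 73.9]]
wall +x [[13.2, -226.9, 35.4], [14.7, -193.2, 38.6], [16.5, -153.4, 42.9]]
fingers low 471 [[218.0, 660.0, 240.0], [230.0, 657.0, 243.0], [223.0, 657.0, 243.0], [221.0, 659.0, 243.0], [226.0, 656.0, 243.0], [202.0, 567.0, 243.0], [230.0, 654.0, 244.0], [200.0, 567.0, 244.0], [233.0, 654.0, 245.0], [224.0, 657.0, 245.0], [228.0, 655.0, 245.0], [235.0, 653.0, 246.0]]
scene head top [[-29.4, 113.0, 110.3], [35.3, 138.4, 117.3], [92.6, 165.9, 121.2]]
rack top 254 [[-13.6, -125.5, 60.7], [4.3, -83.6, 69.9], [12.7, -28.2, 78.0]]
wall +x [[12.3, -228.2, 34.2], [16.2, -189.9, 39.3], [18.5, -152.5, 44.4]]
fingers low 661 [[203.0, 568.0, 247.0], [234.0, 654.0, 247.0], [235.0, 660.0, 247.0], [205.0, 570.0, 248.0], [236.0, 656.0, 248.0], [203.0, 570.0, 250.0], [229.0, 655.0, 250.0], [234.0, 653.0, 251.0], [209.0, 570.0, 251.0], [221.0, 659.0, 251.0], [235.0, 658.0, 251.0], [200.0, 567.0, 251.0]]
```

View pics/ov.png

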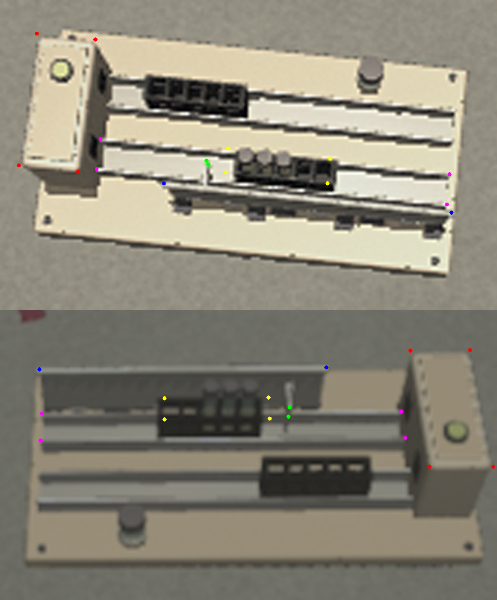

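Overlay agrees to about 2 mm. The tail is at loader y ≈ -127, and open fingertips are about 13 mm above the TCP. Plan: opening ~60 mm, jaws turned 30° from the lane, the +y finger behind the rack and the -y finger inside the leaf.

```bash
python3 -m crank '[[[0,0,0,0,0,1],[0,0,0,0,0,1],[0,0,0,0,0,1],[-0.96,-0.44,0,0,0,0],[-0.96,-0.44,0,0,0,0],[-0.96,-0.44,0,0,0,0],[-0.96,-0.44,0,0,0,0],[-0.96,-0.44,0,0,0,0],[-0.96,-0.44,0,0,0,0],[-0.96,-0.44,0,0,0,0],[-0.96,-0.44,0,0,0,0],[-0.96,-0.44,0,0,0,0]]]' -0.41
cat > go.py <<'E'
import sys; from h import *
from scipy.spatial.transform import Rotation as Ro
# args: target loader x,y,z of the TCP; alpha deg of jaw vs lane
s=ctrl.read_state(); R=Ro.from_euler("xyz",s["tool_rot"]).as_matrix(); p=s["eef_pos"]
tg=L2W(*map(float,sys.argv[1:4])); d=R.T@(tg-p)/30
yw=np.pi-np.deg2rad(float(sys.argv[4]))+PSI
Rt=Ro.from_euler("xyz",[np.pi,0,yw]).as_matrix()
print("t",s["clock"],"loader pos",np.round(W2L(p),1),"alpha",np.rad2deg(np.arctan2(R[:,1]@LX,R[:,1]@LY)).round(1),"w",s["width"].round(1),"F",np.round(s["force"],1))
print("shift units",np.round(d,2),"turn units",np.round(np.rad2deg(Ro.from_matrix(R.T@Rt).as_rotvec())/6,2))
print("unit per 10mm: LX",np.round(R.T@LX/3,3),"LY",np.round(R.T@LY/3,3))
E
python3 go.py 5.5 -179 231 30
```

```text
clock: 1.9
eef_pos: [342.3, 361.6, 229.3]
tool_rot: [3.136, -0.007, 2.497]
force: [-0.1, -0.4, 0.3]
width: 60.4Traceback (most recent call last):
  File "go.py", line 8, in <module>
    print("t",s["clock"],"loader pos",np.round(W2L(p),1),"alpha",np.rad2deg(np.arctan2(R[:,1]@LX,R[:,1]@LY)).round(1),"w",s["width"].round(1),"F",np.round(s["force"],1))
                                                                                                                          ^^^^^^^^^^^^^^^^
AttributeError: 'float' object has no attribute 'round'
```

```bash
sed -i 's/s\["width"\].round(1)/round(s["width"],1)/' go.py; python3 -m crank '[[[-0.96,-0.44,0,0,0,0],[-0.96,-0.44,0,0,0,0],[-0.96,-0.44,0,0,0,0],[-0.96,-0.44,0,0,0,0],[-0.96,-0.44,0,0,0,0],[-0.96,-0.44,0,0,0,0],[-0.96,-0.44,0,0,0,0],[-0.96,-0.44,0,0,0,0],[-0.96,-0.44,0,0,0,0],[-0.96,-0.44,0,0,0,0],[-0.96,-0.44,0,0,0,0],[-0.96,-0.44,0,0,0,0]]]'
python3 go.py 5.5 -179 150 30
```

```text
clock: 2.9
eef_pos: [531.8, 10.5, 229.1]
tool_rot: [3.128, -0.004, 2.499]
force: [-0.5, 0.3, -0.1]
width: 60.1
t 2.9 loader pos [ -47.7 -118.3  229.1] alpha 30.1 w 60.1 F [-0.5  0.3 -0.1]
shift units [-2.56 -0.9   2.61] turn units [ 0.13 -0.04 -0.02]
unit per 10mm: LX [-0.288  0.167  0.001] LY [0.167 0.288 0.005]
```

```bash
python3 -m crank '[[[-0.86,-0.3,0,0.1,0,0],[-0.86,-0.3,0,0,0,0],[-0.86,-0.3,0,0,0,0],[0,0,0.8,0,0,0],[0,0,0.8,0,0,0],[0,0,0.8,0,0,0],[0,0,0.2,0,0,0]]]'
python3 go.py 5.5 -179 45 30
python3 - <<'E'
from h import *
s=ctrl.read_state();p=s["eef_pos"]
for n in("top","scene"):
    im=ctrl.get_image(n);C=cloud(im);L=W2L(C);d=C-p
    P=L[(im["depth"]>0)&(np.hypot(d[...,0],d[...,1])<75)&(d[...,2]>-20)&(d[...,2]<60)]-W2L(p)
    i=np.argsort(P[:,2])[:10]; print(n,len(P),np.round(P[i],0).tolist())
    c=pix(im,p).astype(int); v=im["color"][c[1]-65:c[1]+65,max(c[0]-90,0):c[0]+90,::-1]
    cv2.imwrite(f"pics/{n}3.png",cv2.resize(v,None,fx=4,fy=4,interpolation=cv2.INTER_CUBIC))
E
```

```text
clock: 3.48
eef_pos: [586.8, -74.5, 152.0]
tool_rot: [3.135, 0.012, 2.484]
force: [-0.4, 0.2, 0.8]
width: 60.4
t 3.4833 loader pos [  16.8 -196.4  152. ] alpha 31.0 w 60.4 F [-0.4  0.2  0.8]
shift units [0.66 0.28 3.56] turn units [ 0.06  0.11 -0.16]
unit per 10mm: LX [-0.286  0.172  0.004] LY [ 0.172  0.286 -0.   ]
top 12 [[18.0, 45.0, 47.0], [20.0, 58.0, 52.0], [15.0, 50.0, 54.0], [21.0, 43.0, 56.0], [17.0, 53.0, 56.0], [18.0, 45.0, 56.0], [17.0, 48.0, 58.0], [25.0, 46.0, 59.0], [22.0, 43.0, 59.0], [27.0, 44.0, 59.0]]
scene 236 [[-21.0, -21.0, 7.0], [-14.0, -26.0, 9.0], [-7.0, -30.0, 9.0], [23.0, 29.0, 9.0], [-23.0, -21.0, 9.0], [26.0, 27.0, 10.0], [-10.0, -28.0, 10.0], [-19.0, -24.0, 10.0], [-16.0, -26.0, 10.0], [-10.0, -35.0, 10.0]]
```

View pics/scene3.png

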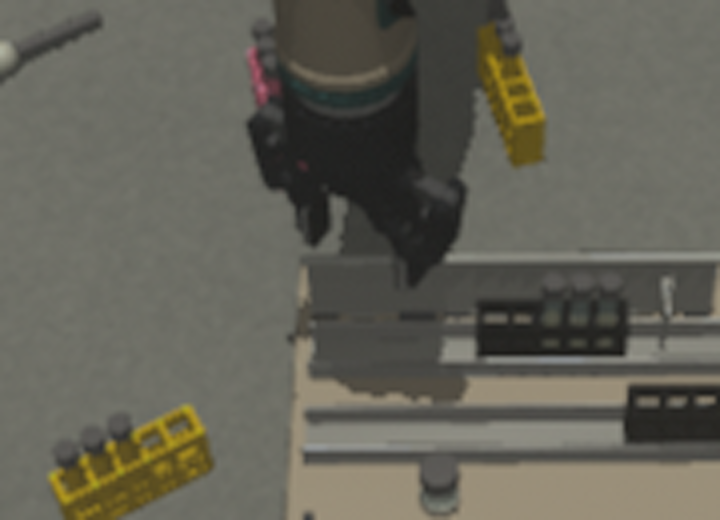

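Scene crop: fingers above the lane mouth, with the leading fingertip at about (415,280) and the trailing one at about (315,240). The tail's left edge is at (478,330), and the way down is free. Next I shift and descend.

```bash
python3 -m crank '[[[0.3,0.13,0,0,0,-0.16],[0.28,0.1,0,0.05,0.1,0],[0,0,0.4,0,0,0],[0,0,0.4,0,0,0],[0,0,0.4,0,0,0],[0,0,0.4,0,0,0],[0,0,0.1,0,0,0]]]'
python3 go.py 7 -179 45 30
```

```text
clock: 4.17
eef_pos: [582.3, -53.5, 106.1]
tool_rot: [3.132, 0.012, 2.508]
force: [0.7, -1.1, -0.2]
width: 59.8
t 4.1667 loader pos [   9.9 -176.   106.1] alpha 29.6 w 59.8 F [ 0.7 -1.1 -0.2]
shift units [ 0.06 -0.15  2.03] turn units [0.1  0.12 0.07]
unit per 10mm: LX [-0.29   0.165  0.005] LY [0.165 0.29  0.001]
```

```bash
python3 -m crank '[[[0.06,-0.12,0.4,0.1,0.12,0.07],[0,0,0.45,0,0,0],[0,0,0.4,0,0,0],[0,0,0.3,0,0,0],[0,0,0.3,0,0,0],[0,0,0,0,0,0],[0,0,0,0,0,0]]]'
python3 go.py 7 -179 45 30
python3 - <<'E'
from h import *
s=ctrl.read_state();p=s["eef_pos"]
im=ctrl.get_image("scene")
c=pix(im,p).astype(int); v=im["color"][c[1]-55:c[1]+45,c[0]-60:c[0]+100,::-1].copy()
cv2.imwrite("pics/s4.png",cv2.resize(v,None,fx=5,fy=5,interpolation=cv2.INTER_CUBIC))
E
```

```text
clock: 4.75
eef_pos: [578.1, -55.5, 44.1]
tool_rot: [-3.138, -0.003, 2.5]
force: [0.9, -0.3, -0.6]
width: 60.3
t 4.75 loader pos [   5.9 -178.5   44.1] alpha 30.1 w 60.3 F [ 0.9 -0.3 -0.6]
shift units [-0.04  0.   -0.03] turn units [-0.03 -0.03 -0.01]
unit per 10mm: LX [-0.288  0.167 -0.001] LY [ 0.167  0.288 -0.   ]
```

View pics/s4.png

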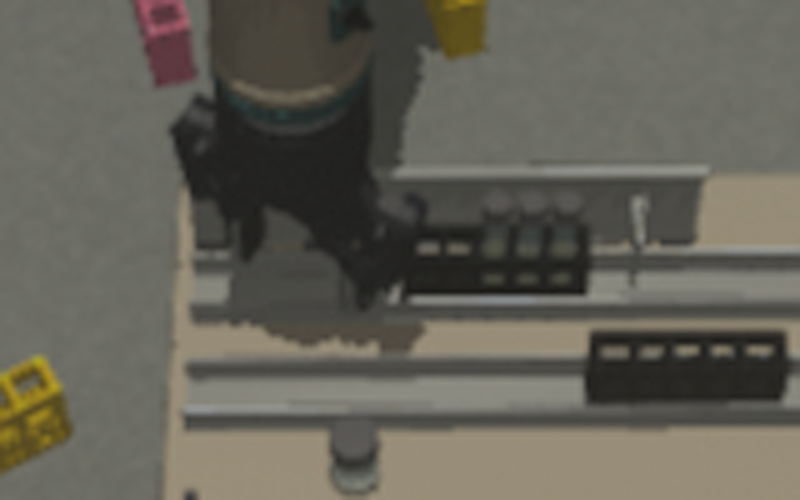

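The trailing finger stands inside the leaf and the leading one stands behind the tail with a gap; the gate is still shut. Next I swing the gate outward.

```bash
python3 -m crank '[[[0.16,-0.09,0,0,0,0],[0.16,-0.09,0,0,0,0],[0.16,-0.09,0,0,0,0],[0.13,-0.08,0,0,0,0],[0,0,0,0,0,0],[0,0,0,0,0,0]]]'
python3 go.py -15 -179 45 30
cat > gate.py <<'E'
from h import *
for n in("top","scene"):
    im=ctrl.get_image(n);L=W2L(cloud(im));o=im["depth"]>0
    # best theta: top edge line of leaf in front part y -20..33 and others
    m=o&(L[...,1]>8)&(L[...,1]<33)&(L[...,0]<-25)&(L[...,0]>-95)&(L[...,2]>40)
    P=L[m]; i=np.argsort(P[:,2])[-12:]; r=np.median(P[i],0)
    th=np.arctan2(-(P[:,0]+34),P[:,2]-24)
    print(n,"leaf top",np.round(r,1),"theta from top",round(float(np.arctan2(-(r[0]+34),r[2]-24)),2),"median",np.round(np.median(th),2),len(P))
    d=(im["color"].max(-1)<70)&o&(abs(L[...,0])<16)&(L[...,1]>-200)&(L[...,1]<115)&(L[...,2]>58)&(L[...,2]<76)
    if d.sum(): print("dark at rack height y",np.round(np.percentile(L[d][:,1],[2,98]),0))
    if n=="scene":
        c=pix(im,L2W(-20,-40,50)).astype(int); cv2.imwrite("pics/g.png",cv2.resize(im["color"][c[1]-70:c[1]+50,c[0]-80:c[0]+80,::-1],None,fx=5,fy=5,interpolation=cv2.INTER_CUBIC))
E
python3 gate.py
```

```text
clock: 5.3
eef_pos: [560.4, -53.2, 47.7]
tool_rot: [3.138, 0.008, 2.501]
force: [1.8, -0.8, -0.3]
width: 60.4
t 5.3 loader pos [ -11.8 -178.3   47.7] alpha 30.0 w 60.4 F [ 1.8 -0.8 -0.3]
shift units [ 0.08 -0.07  0.09] turn units [ 0.03  0.08 -0.  ]
unit per 10mm: LX [-0.289  0.167  0.003] LY [ 0.167  0.289 -0.   ]
top leaf top [-48.8  19.5  89.3] theta from top 0.22 median 0.22 29
dark at rack height y [-95. 112.]
scene leaf top [-47.4  19.7  91.1] theta from top 0.2 median 0.18 151
dark at rack height y [-152.  112.]
```

View pics/g.png

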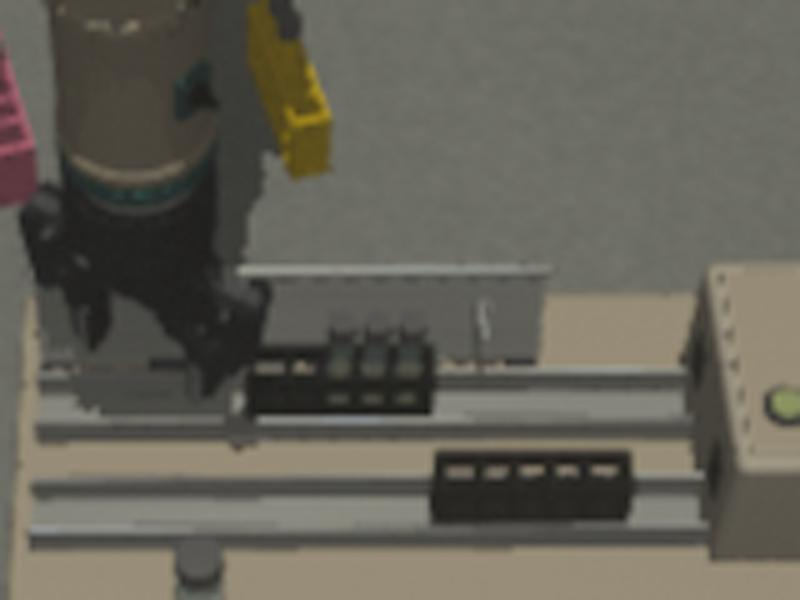

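Leaf at 0.21 rad. I need about 7-8 mm more outward, plus 6° of turn to keep the pusher central.

```bash
python3 -m crank '[[[0.1,-0.07,0.05,0,0,0.5],[0.1,-0.07,0.05,0,0.05,0.5],[0.08,-0.05,0,0,0,0],[0.03,-0.02,0,0,0,0],[0,0,0,0,0,0],[0,0,0,0,0,0]]]'
python3 go.py -20 -179 45 36; python3 gate.py
```

```text
clock: 5.9
eef_pos: [554.4, -54.4, 46.3]
tool_rot: [3.133, 0.012, 2.395]
force: [3.3, -0.9, 0.3]
width: 60.2
t 5.9 loader pos [ -17.7 -180.2   46.3] alpha 36.1 w 60.2 F [ 3.3 -0.9  0.3]
shift units [ 0.09 -0.01  0.04] turn units [ 0.08  0.11 -0.01]
unit per 10mm: LX [-0.269  0.196  0.005] LY [ 0.196  0.269 -0.   ]
top leaf top [-64.1  20.9  83.3] theta from top 0.47 median 0.46 62
dark at rack height y [-91. 112.]
scene leaf top [-61.   21.8  85.3] theta from top 0.42 median 0.43 163
dark at rack height y [-156.  112.]
```

```bash
python3 -m crank '[[[0.09,-0.06,0.02,0.05,0.08,0],[0.05,-0.04,0.02,0,0,0],[0.02,-0.01,0,0,0,0],[0,0,0,0,0,0]]]'
python3 go.py -22 -179 45 36; python3 gate.py
```

```text
clock: 6.33
eef_pos: [549.9, -53.5, 45.2]
tool_rot: [3.137, 0.005, 2.396]
force: [3.5, -0.9, 1.2]
width: 60.3
t 6.3333 loader pos [ -22.3 -179.8   45.2] alpha 36.0 w 60.3 F [ 3.5 -0.9  1.2]
shift units [0.01 0.03 0.01] turn units [ 0.04  0.05 -0.01]
unit per 10mm: LX [-0.27   0.196  0.002] LY [0.196 0.27  0.   ]
top leaf top [-71.8  16.4  79.3] theta from top 0.6 median 0.6 76
dark at rack height y [-91. 112.]
scene leaf top [-69.2  22.5  80.8] theta from top 0.55 median 0.56 170
dark at rack height y [-157.  112.]
```

Gate at ~0.58 rad. I start pushing slowly.

```bash
python3 -m crank '[[[0.06,0.08,0,0,0,0],[0.08,0.11,0,0,0,0],[0.1,0.135,0,0,0,0],[0.1,0.135,0,0,0,0],[0.1,0.135,0,0,0,0],[0.1,0.135,0,0,0,0],[0.1,0.135,0,0,0,0],[0.1,0.135,0,0,0,0],[0.1,0.135,0,0,0,0],[0.08,0.11,0,0,0,0],[0.05,0.07,0,0,0,0],[0,0,0,0,0,0]]]'
python3 go.py -22 -40 45 36; python3 gate.py
```

```text
clock: 7.43
eef_pos: [553.2, -3.1, 45.4]
tool_rot: [-3.14, 0.005, 2.394]
force: [2.1, -3.0, 2.8]
width: 60.2
t 7.4333 loader pos [ -24.8 -129.4   45.4] alpha 36.1 w 60.2 F [ 2.1 -3.   2.8]
shift units [1.68 2.46 0.  ] turn units [-0.01  0.05 -0.02]
unit per 10mm: LX [-0.269  0.197  0.001] LY [ 0.197  0.269 -0.001]
top leaf top [nan nan nan] theta from top nan median nan 0
dark at rack height y [ 36. 112.]
scene leaf top [-71.7  25.3  80. ] theta from top 0.59 median 0.6 170
dark at rack height y [-107.  113.]
  return _methods._mean(a, axis=axis, dtype=dtype,
  ret = um.true_divide(
  ret = ret.dtype.type(ret / rcount)
```

View pics/g.png

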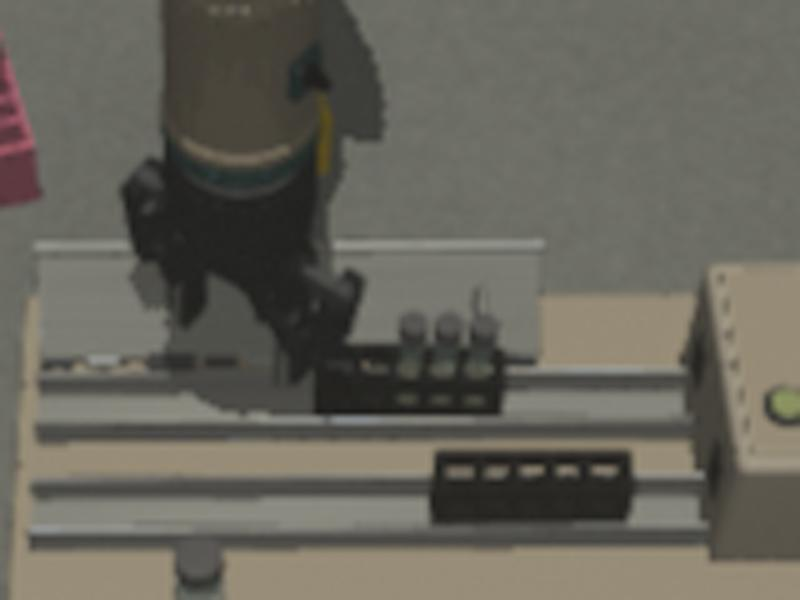

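Rack slides, gate held at 0.6, and the tubes pass clear of the arm. I continue, trimming the -x drift.

```bash
python3 -m crank '[[[0.04,0.11,0,0,0,0],[0.08,0.15,0,0,0,0],[0.1,0.14,0,0,0,0],[0.1,0.14,0,0,0,0],[0.1,0.14,0,0,0,0],[0.1,0.14,0,0,0,0],[0.1,0.14,0,0,0,0],[0.1,0.14,0,0,0,0],[0.1,0.14,0,0,0,0],[0.1,0.14,0,0,0,0],[0.06,0.09,0,0,0,0],[0,0,0,0,0,0]]]'
python3 go.py -22 -29 45 36; python3 gate.py 2>/dev/null
```

```text
clock: 8.53
eef_pos: [561.9, 53.2, 45.1]
tool_rot: [-3.138, 0.004, 2.392]
force: [2.1, -3.2, 3.2]
width: 59.9
t 8.5333 loader pos [-22.9 -72.4  45.1] alpha 36.3 w 59.9 F [ 2.1 -3.2  3.2]
shift units [ 0.83  1.18 -0.01] turn units [-0.03  0.04 -0.04]
unit per 10mm: LX [-0.269  0.197  0.001] LY [ 0.197  0.269 -0.002]
top leaf top [nan nan nan] theta from top nan median nan 0
dark at rack height y [110. 112.]
scene leaf top [-69.4  20.   80.4] theta from top 0.56 median 0.58 151
dark at rack height y [-49. 112.]
```

```bash
python3 -m crank '[[[0.08,0.11,0,0,0,0],[0.1,0.14,0,0,0,0],[0.1,0.14,0,0,0,0],[0.1,0.14,0,0,0,0],[0.1,0.14,0,0,0,0],[0.1,0.14,0,0,0,0],[0.06,0.09,0,0,0,0],[0.03,0.04,0,0,0,0],[0,0,0,0,0,0]]]'
python3 go.py -22 -29 45 36; python3 gate.py 2>/dev/null
```

```text
clock: 9.38
eef_pos: [566.3, 89.1, 44.7]
tool_rot: [-3.137, 0.004, 2.39]
force: [1.9, -3.4, 3.3]
width: 60.3
t 9.3833 loader pos [-22.6 -36.2  44.7] alpha 36.4 w 60.3 F [ 1.9 -3.4  3.3]
shift units [ 0.13  0.21 -0.01] turn units [-0.05  0.04 -0.06]
unit per 10mm: LX [-0.268  0.198  0.   ] LY [ 0.198  0.268 -0.002]
top leaf top [-25.1   8.5 462.9] theta from top -0.02 median -0.02 1
scene leaf top [-67.6  18.3  83.2] theta from top 0.52 median 0.57 53
dark at rack height y [-13. 112.]
```

View pics/g.png

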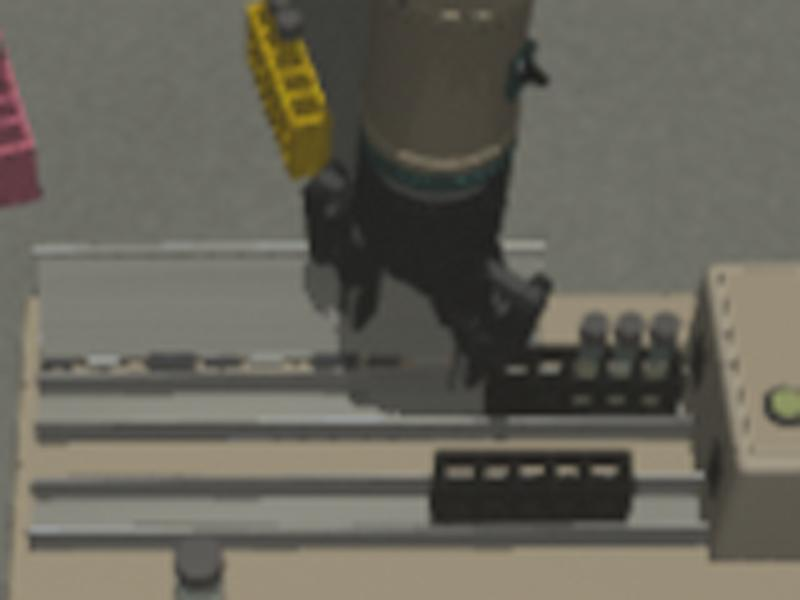

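Rack nose is a few mm short of the head (rack right edge 683, head face ~690). I creep until the force rises.

```bash
python3 -m crank '[[[0.04,0.055,0,0,0,0],[0.04,0.055,0,0,0,0],[0.04,0.055,0,0,0,0],[0.02,0.027,0,0,0,0],[0,0,0,0,0,0]]]'; python3 go.py -22 -29 45 36;  python3 -m crank '[[[0.04,0.055,0,0,0,0],[0.02,0.027,0,0,0,0],[0,0,0,0,0,0]]]'; python3 go.py -22 -29 45 36
```

```text
clock: 9.9
eef_pos: [567.0, 95.1, 44.7]
tool_rot: [-3.136, 0.005, 2.387]
force: [2.5, -2.4, 3.1]
width: 59.9
t 9.9 loader pos [-22.6 -30.2  44.7] alpha 36.5 w 59.9 F [ 2.5 -2.4  3.1]
shift units [ 0.01  0.05 -0.01] turn units [-0.06  0.04 -0.09]
unit per 10mm: LX [-0.268  0.198  0.   ] LY [ 0.198  0.268 -0.002]
clock: 10.15
eef_pos: [567.3, 97.6, 44.6]
tool_rot: [-3.135, 0.005, 2.387]
force: [1.7, -3.5, 3.3]
width: 60.5
t 10.15 loader pos [-22.6 -27.7  44.6] alpha 36.6 w 60.5 F [ 1.7 -3.5  3.3]
shift units [-0.04 -0.02 -0.01] turn units [-0.06  0.05 -0.09]
unit per 10mm: LX [-0.268  0.199  0.   ] LY [ 0.199  0.268 -0.003]
```

```bash
python3 -m crank '[[[0.04,0.055,0,0,0,0],[0.03,0.04,0,0,0,0],[0,0,0,0,0,0]]]'; python3 -m crank '[[[0.04,0.055,0,0,0,0],[0.03,0.04,0,0,0,0],[0,0,0,0,0,0]]]'; python3 go.py -22 -29 45 36; python3 gate.py
```

```text
clock: 10.4
eef_pos: [567.4, 97.6, 44.7]
tool_rot: [-3.132, 0.007, 2.383]
force: [1.8, -1.3, 2.5]
width: 60.2
clock: 10.65
eef_pos: [567.5, 97.7, 44.8]
tool_rot: [-3.128, 0.009, 2.38]
force: [1.8, -2.3, 0.5]
width: 60.2
t 10.65 loader pos [-22.4 -27.6  44.8] alpha 37.0 w 60.2 F [ 1.8 -2.3  0.5]
shift units [-0.04 -0.03 -0.01] turn units [-0.13  0.09 -0.16]
unit per 10mm: LX [-0.266  0.2   -0.   ] LY [ 0.2    0.266 -0.005]
top leaf top [-40.   13.4 468.1] theta from top 0.01 median 0.0 53
scene leaf top [-91.1   9.9 557.5] theta from top 0.11 median 0.05 221
dark at rack height y [ -5. 112.]
```

It has stalled at y = -27.6 (expected ~-29). I give one firmer push to confirm, reading the force mid-push.

```bash
python3 -m crank '[[[0.08,0.11,0,0,0,0],[0.1,0.14,0,0,0,0]]]'; python3 go.py -22 -29 45 36
python3 - <<'E'
from h import *
im=ctrl.get_image("scene");c=pix(im,L2W(-20,50,50)).astype(int); cv2.imwrite("pics/s9.png",cv2.resize(im["color"][c[1]-50:c[1]+40,c[0]-60:c[0]+60,::-1],None,fx=6.5,fy=6.5,interpolation=cv2.INTER_CUBIC))
E
```

```text
clock: 10.92
eef_pos: [567.7, 98.3, 44.9]
tool_rot: [-3.12, 0.014, 2.374]
force: [-1.1, -16.5, 9.3]
width: 60.1
t 10.9167 loader pos [-22.3 -26.9  44.9] alpha 37.3 w 60.1 F [ -1.1 -16.5   9.3]
shift units [-0.05 -0.05 -0.  ] turn units [-0.21  0.13 -0.22]
unit per 10mm: LX [-0.265  0.202 -0.001] LY [ 0.202  0.265 -0.008]
```

View pics/s9.png

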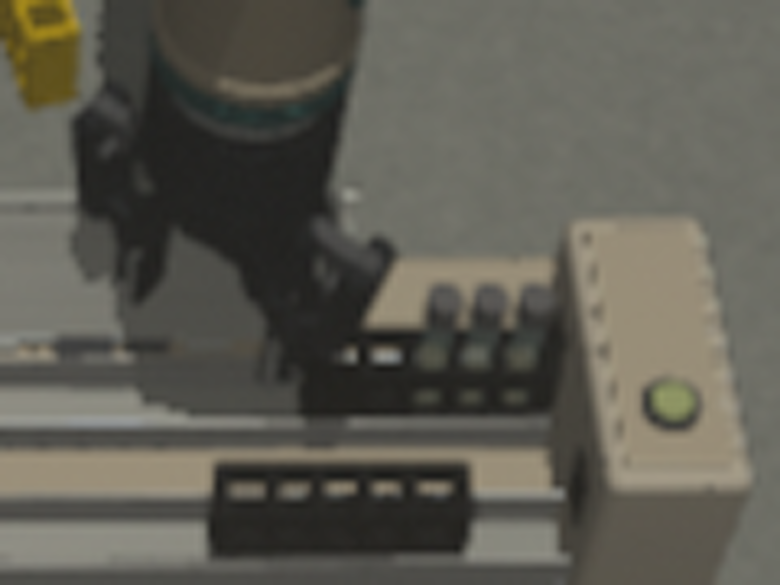

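Reaction 16.5 N with no advance, and the nose is flush with the head (~(555,400)): home. I retreat 30 mm along the lane with the gate still held, then release it.

```bash
python3 -m crank '[[[-0.06,-0.08,0,-0.1,0.06,-0.1],[-0.1,-0.134,0,-0.1,0.06,-0.1],[-0.1,-0.134,0,0,0,0],[-0.1,-0.134,0,0,0,0],[-0.1,-0.134,0,0,0,0],[-0.1,-0.134,0,0,0,0],[-0.06,-0.08,0,0,0,0],[0,0,0,0,0,0]]]'; python3 go.py 9 -57 45 36; python3 gate.py
```

```text
clock: 11.63
eef_pos: [565.8, 74.9, 45.1]
tool_rot: [3.131, -0.005, 2.402]
force: [3.4, 2.0, 2.1]
width: 60.2
t 11.6333 loader pos [-21.5 -50.5  45.1] alpha 35.7 w 60.2 F [3.4 2.  2.1]
shift units [-0.95  0.42  0.  ] turn units [ 0.1  -0.05  0.05]
unit per 10mm: LX [-0.271  0.195  0.001] LY [0.195 0.271 0.004]
top leaf top [nan nan nan] theta from top nan median nan 0
dark at rack height y [ 97. 111.]
scene leaf top [-68.2  23.5  81.6] theta from top 0.54 median 0.55 109
dark at rack height y [-28. 112.]
  return _methods._mean(a, axis=axis, dtype=dtype,
  ret = um.true_divide(
  ret = ret.dtype.type(ret / rcount)
```

```bash
python3 -m crank '[[[-0.12,-0.16,0,0,0,0],[-0.12,-0.16,0,0,0,0],[-0.12,-0.16,0,0,0,0],[-0.06,-0.08,0,0,0,0],[-0.1,0.07,0,0,0,0],[-0.16,0.12,0,0,0,0],[-0.16,0.12,0,0,0,0],[-0.16,0.12,0,0,0,0],[-0.16,0.12,0,0,0,0],[-0.06,0.04,0,0,0,0],[0,0,0,0,0,0],[0,0,0,0,0,0]]]'; python3 go.py 9 -75 45 36; python3 gate.py 2>/dev/null
```

```text
clock: 12.73
eef_pos: [591.1, 47.6, 42.6]
tool_rot: [3.14, -0.012, 2.402]
force: [-0.1, 0.2, 0.4]
width: 59.9
t 12.7333 loader pos [  6.9 -74.7  42.6] alpha 35.7 w 59.9 F [-0.1  0.2  0.4]
shift units [-0.06  0.03 -0.08] turn units [ 0.01 -0.12  0.05]
unit per 10mm: LX [-0.271  0.194 -0.003] LY [0.194 0.271 0.003]
top leaf top [nan nan nan] theta from top nan median nan 0
dark at rack height y [ 96. 111.]
scene leaf top [-30.1  16.8  92.3] theta from top -0.06 median -0.05 111
dark at rack height y [-110.  112.]
```

Gate reads shut with no contact force. Next I raise the hand straight up and take it away.

```bash
python3 -m crank '[[[0,0,-0.3,0,0,0],[0,0,-0.5,0,0,0],[0,0,-0.8,0,0,0],[0,0,-0.8,0,0,0],[0,0,-0.9,0,0,0],[0,0,-0.9,0,0,0],[0,0,-0.9,0,0,0],[0,0,-0.6,0,0,0]]]'; python3 -m crank '[[[0.6,-0.6,0,0,0,0],[0.9,-0.9,0,0,0,0],[0.9,-0.9,0,0,0,0],[0.9,-0.9,0,0,0,0],[0.9,-0.9,0,0,0,0],[0.4,-0.4,0,0,0,0],[0,0,0,0,0,0],[0,0,0,0,0,0]]]'
python3 gate.py
python3 - <<'E'
from h import *
im=ctrl.get_image("scene"); cv2.imwrite("pics/sf.png",cv2.resize(im["color"][195:310,225:415,::-1],None,fx=4.2,fy=4.2,interpolation=cv2.INTER_CUBIC))
E
```

```text
clock: 13.5
eef_pos: [585.3, 46.1, 219.1]
tool_rot: [-3.131, -0.024, 2.402]
force: [0.3, 0.3, -0.5]
width: 60.3
clock: 14.17
eef_pos: [382.7, 36.5, 230.9]
tool_rot: [3.138, -0.015, 2.403]
force: [0.3, -0.3, 0.1]
width: 60.3
top leaf top [-33.8  16.4  91. ] theta from top -0.0 median 0.0 39
dark at rack height y [ 12. 111.]
scene leaf top [-31.1  19.6  92.6] theta from top -0.04 median -0.06 112
dark at rack height y [ 14. 112.]
```

View pics/sf.png

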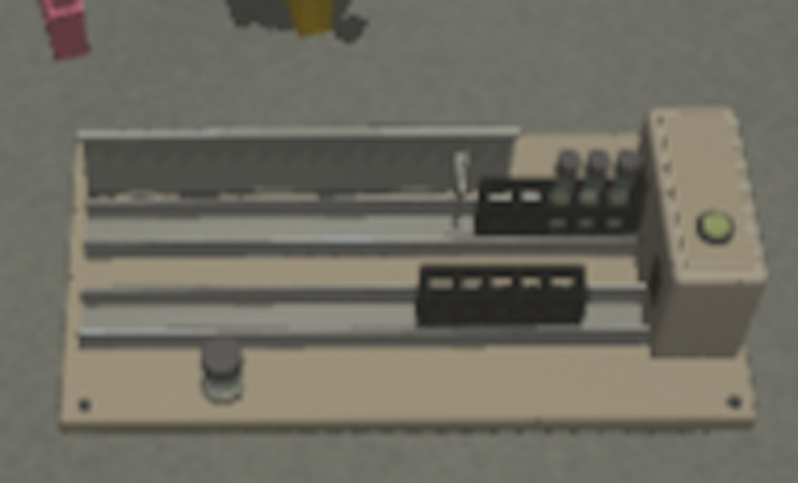

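Rack against the head (right edge ~640), tail at (476,205) just past the shut arm at (460,190), and the empty rack and vial are unmoved.

```bash
python3 -c "
from cell import ctrl
print(ctrl.finish_job())"
```

```text
the job is handed in; nothing more can be done
None
```

The rack is home against the end stop, the gate is shut behind it, and the hand is clear. I handed the job in at about 14 s of the 43 s allowed.

**What I did:** The trailing fingertip swung the gate out to about 0.55–0.6 rad and held it there. The leading fingertip pushed the black tube rack along its lane until it stopped. I then drew back along the lane with the gate still held, let it close, lifted off and moved away.

**Last checks:**
- **Rack home:** a firmer push met 16.5 N with almost no advance (under 1 mm). Afterwards the tail measured 12 mm (top camera) and 14 mm (scene camera) past the stop arm; 12 mm is expected when home.
- **Gate shut:** it read 0.00 rad from the top camera and about -0.05 from the scene camera. That gap is within the 2 mm calibration error.
- **Surroundings:** the empty rack and vial showed unmoved in the last picture. I did not measure the other items again, but the hand passed well above them.

No check failed. While the hand was over the gate, the top camera gave no usable reading of its angle, so I relied on the scene camera for the hold. In the last stage of the push, right at the end stop, the hand hid the gate from both cameras. There I relied on the steady finger position and the readings just before and after (about 0.52–0.57 rad).

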